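# Hold back the spring pusher of the empty pack tray for refilling

## Robot

A 6-joint arm with a two-finger parallel gripper is mounted at the origin on the work surface. World frame = base frame: x ahead of the robot, y to its left, z up, the work surface at z = 0. Lengths are in m, angles in rad, forces in N, time in s.
With the tool pointing down it reaches from about 0.3 to 0.875 m from the base axis. Payload 6.4 kg.
Tool frame: the origin (TCP) lies midway between the tips of the shut fingers; the grasp point (between the pads) lies ctrl.grip_depth behind it (ctrl.grip_depth is the distance from the TCP to the grasp point, in m); x points along the fingers, y is the direction in which the jaws open and shut, and the axes are right-handed (so a half turn about x gives the same grasp; the last joint's range is limited). The gripper opens to 85 mm and grips with 20 to 120 N. Pads are 22 mm wide; open, the fingers measure 114 mm over their backs; the gripper's body (76 mm by 85 mm) begins 54 mm behind the grasp point. The pads swing forward as they close: fully open they stand 13 mm farther back than shut.
Start: joints at [0.955, 0.181, 1.607, -0, 1.354, -0.206], TCP at [0.229, 0.527, 0.231] pointing down, gripper open.
Joint ranges: [-2.99, 2.99], [-0.89, 2.07], [0.3, 2.58], [-1.14, 4.28], [0, 2.63], [-3.12, 3.12]. Speed limits (rad/s): [2.57, 2.57, 3.01, 3.14, 3.14, 3.14].

## Interface

Orientations are given as a unit quaternion [w, x, y, z].
In Python, from bench import ctrl gives the robot as it stands.
- The arm moves only by the shell command python3 -m creep 'ROWS'. ROWS is text: rows parted by semicolons, each of 7 numbers parted by spaces: the opening, from 0 (shut) to 1 (fully open), then the shift along the tool's x, y, z in cm, then the turn, a rotation vector about the tool's x, y, z in rad. In form: claw x y z ax ay az; .... A call has 1 to 10 rows; each row shifts and turns the pose as measured when the row begins, along the tool's axes as they then stand; what a row does not reach is not made up. A row lasts 1/8 s, in which the tool goes at most 62.5 mm and 10.7 degrees, less where a joint would pass 70% of its speed; a pose out of reach is approached as far as the arm can. A call with a gripper value outside its range is refused whole. The fingers move at their own pace and stop on an object; the grip force is fixed at half the most. Time passes only in rows, so rows that do not move let the fingers close. It gives the time, the measured TCP pose, the force and the opening at its end, in the units of the state.
- ctrl.get_obs(): the state, without advancing time (a new reading comes with each control period).
- ctrl.camera(name): name is "scene" or "side" or "wrist"; returns (picture, depth): 384x512x3 uint8, blue, green, red; 384x512 float32, m along the optical axis (not along the pixel's ray), 0 where there is no reading.
- ctrl.calibration(name): a dict with "mtx" (3x3 intrinsics, pixels), "R" (3x3) and "t" (3): a world point X has camera coordinates R X + t; the wrist camera has in their place "tool_from_camera" (4x4, takes a point from camera to tool coordinates, whose origin is the TCP and whose axes are the tool frame's). Camera axes: x right, y down, z forward; pixel columns grow to the right and rows downward; lengths in m; the calibration is good to about 2 mm. A picture is of the moment at which its call begins: read the wrist's pose just before it. calibration takes no time and is no camera call.
- ctrl.hand_in(): hands the job in, once; it reports no verdict.
Trained networks look in the newest picture that a camera, given by its name, has taken for a name from the list of things; names that differ only in an ending like _2 or _b are one class to them, and where a whole thing is asked for, a point or a joint stands for the part that bears it (a point fixed in the world has none). Each returns a list of dicts, best first, with "confidence" (0 to 1); they miss things now and then, are a little off and sometimes report something else, mostly with a low value. They report only what shows in the picture. A call takes as long as a camera call. They do not tell look-alikes from the thing itself.
- ctrl.find_in(query, camera): "rect" ([left, top, right, bottom] in pixels, round what is visible of it).
The state is a dict: "time_s": time; "q": joint angles; "dq": joint speeds; "joint_efforts": joint torques, N m; "eef_pos": TCP position; "eef_rot": TCP orientation; "wrist_force": force on the tool from outside, world axes, zero at the start; "torque": the same for the moment, N m; "opening": opening from 0.0 (shut) to 1.0 (fully open).
Only numpy, scipy, OpenCV 4.12 (cv2) and the standard library are available. Lean on these libraries where they do the work, as an engineer would, in place of code of your own. Each camera call takes 0.05 s, during which the arm holds its last target.

## Task

The empty medicine-pack tray is about to be refilled from above: first swing the bench lamp aside so that its head no longer hangs over any part of that tray, then draw the tray's spring-loaded blue pusher back until its front face lines up with the middle of the red fill clip on the tray wall, and keep it there. Finish while still holding the pusher at the clip, with the lamp still aside, so that a colleague can drop the packs in. Do not knock over or shift the packs, bottles and stapler standing about, nor those in the other, part-full tray.

Things in the scene. Friction and masses are not known exactly. Their poses are not given: they have to be found in the camera images.
- tray: Empty pusher tray, fixed: black floor 340 (x) x 80 (y) x 6 mm, clear walls 2.5 mm thick, 49 mm high; clear stop 48 mm high at the front (+x) end, rear stop 19 mm high. A like tray beside it holds green-and-white packs; which one is on the left varies. Origin: centre of its underside on the bench; x along the tray to its front, roughly away from the robot; y across; z up.
- pusher: Blue pusher of the empty tray, sliding along it only. Origin: bottom centre of its front face, 6 mm above the bench; axes as tray. At rest it is at tray x = +155 mm; it draws back to -x (towards the robot) up to 270 mm. A spring returns it: 4 N at rest, 15 N/m more (6 N at the clip). Paddle 66 wide, 4 thick, up to 57 mm above the origin; foot and coil reach 39 mm behind it, up to 33 mm.
- pusher_tab (a point): Centre of the pusher's upright blue pull tab: 10 mm thick (tray x), 36 mm wide (tray y), from 59 to 103 mm above the bench, clear above walls and packs, so it can be pinched from above. This point is 5 mm behind the front face and 81 mm above the bench.
- fill_clip: Red fill clip, 10 mm long (tray x), 11 mm wide, on the +y wall of the empty tray (39 mm from its centre line), top 54 mm above the bench, white line across its middle; the pusher's front face belongs in line with that. Origin: middle of the clip along the tray, 30 mm above the bench; axes as tray. Its place varies, 100 to 165 mm behind the pusher's front face at rest.
- lamp_head (a point): Centre of the underside of the lamp head, a white round shade 100 mm across, 222 mm above the bench, hanging over the empty tray at the start. It is at the end of a level arm tube (14 mm thick, axis 275 mm above the bench) that swings about the lamp's upright post; the arm stays where it is left.
- lamp_knob (a point): Middle of the black grip knob on the lamp head: upright, 22 mm across, from 292 to 328 mm above the bench, straight above lamp_head; this point at 310 mm. Its x axis is level, along the arm to the upright post axis 350 mm away, about which the arm turns, 1.8 rad either way from the line over the tray; 1 to 2 N at the knob moves it. Post 18 mm thick, hub 36 mm across, fixed base 164 mm across.
- pack0: Green-and-white pack number 0 from the front, in the other tray, pressed by that tray's pusher: 24 x 66 x 50 mm high, loose, 40 g. Origin: centre of its underside.
- pack1: Green-and-white pack number 1 from the front, in the other tray, pressed by that tray's pusher: 24 x 66 x 50 mm high, loose, 40 g. Origin: centre of its underside.
- pack2: Green-and-white pack number 2 from the front, in the other tray, pressed by that tray's pusher: 24 x 66 x 50 mm high, loose, 40 g. Origin: centre of its underside.
- refill0: Yellow-and-white pack waiting on the bench: 24 x 66 x 50 mm high, loose. Origin: centre of its underside.
- refill1: Yellow-and-white pack waiting on the bench: 24 x 66 x 50 mm high, loose. Origin: centre of its underside.
- jar: White tablet jar with a blue cap, 84 mm in diameter, 125 mm high, loose. Origin: centre of its underside.
- amber: Amber bottle with a white cap, 56 mm in diameter, 115 mm high, loose. Origin: centre of its underside.
- stapler: Black stapler, 125 x 34 x 38 mm high, loose. Origin: centre of its underside.
Mind the look-alikes: they are no part of the job. What is shaped like the pack0 but orange or purple is not meant.

How it is judged:
On the way, in this order (a step that is already met when the one before it is completed fails the run):
1. the lamp head has been swung aside and no longer hangs over the empty tray ((y of lamp_head in the frame of tray above 0.09 m or y of lamp_head in the frame of tray below -0.09 m or x of lamp_head in the frame of tray above 0.22 m or x of lamp_head in the frame of tray below -0.22 m)), for 0.2 s.
2. the pusher is drawn back to the red clip and held there by the fingers (x of pusher in the frame of fill_clip between -0.008 and 0.008 m and contact force between the fingers and pusher above 3 N), for 0.3 s.
At the end, for the whole second after the job is handed in: The fingers still hold the pusher against its spring (over 3 N), its front face within 8 mm of the red clip's middle, at rest, nothing loose against it; the lamp head is clear of the tray in plan (centre over 90 mm from the tray's centre line or over 220 mm from its middle lengthwise) (all of step 2 and linear speed of pusher below 0.02 m/s and (y of lamp_head in the frame of tray above 0.09 m or y of lamp_head in the frame of tray below -0.09 m or x of lamp_head in the frame of tray above 0.22 m or x of lamp_head in the frame of tray below -0.22 m) and contact force between each of pack0, pack1, pack2, refill0, refill1, jar, amber, stapler and pusher below 0.3 N); the arm keeps its last pose, push and grip.
It fails at once if a pack, bottle or the stapler is knocked over or shifted by more than 25 mm (distance of any of pack0, pack1, pack2, refill0, refill1, jar, amber, stapler from where it was at the start of the episode above 0.025 m or angle between any of pack0, pack1, pack2, refill0, refill1, jar, amber, stapler's own z axis and vertical above 0.4 rad).
It also fails if it takes over 48 s, if anything falls off the work surface, if the arm or the gripper's body presses on something with over 40 N, if the wrist force passes 120 N, or if a joint passes its speed limit or range.

## Working session

There is one attempt and no reset: what is moved stays moved. The work goes in short steps, Python scripts to look and compute and a shell command to move; the robot and the scene stay as the last step left them, time stands still between calls to the robot, and variables do not carry over. Pictures are saved under pics/ and viewed, and the job is handed in when it is done.

```bash
ls; mkdir -p pics
cat > h.py <<'E'
import numpy as np,cv2
from bench import ctrl
from scipy.spatial.transform import Rotation as Rn
def Rt(q): return Rn.from_quat([q[1],q[2],q[3],q[0]]).as_matrix()
def grab(n):
    o=ctrl.get_obs(); im,d=ctrl.camera(n); c=ctrl.calibration(n)
    K=np.array(c['mtx'])
    if 'R' in c: R=np.array(c['R']).T; t=-R@np.array(c['t'])
    else:
        T=np.array(c['tool_from_camera']); Q=Rt(o['eef_rot'])
        R=Q@T[:3,:3]; t=Q@T[:3,3]+np.array(o['eef_pos'])
    v,u=np.mgrid[:384,:512]
    P=np.stack([(u-K[0,2])/K[0,0]*d,(v-K[1,2])/K[1,1]*d,d],-1)@R.T+t
    P[d<=0]=np.nan
    return im,d,P,K,R,t
E
python3 - <<'E'
from h import *
o=ctrl.get_obs()
print({k:np.round(v,3) for k,v in o.items()},ctrl.grip_depth); print(np.round(Rt(o['eef_rot']),3))
for n in ['scene','side','wrist']:
    im,d,P,K,R,t=grab(n); cv2.imwrite(f'pics/{n}0.png',cv2.resize(im,(768,576))); np.savez(f'{n}0.npz',im=im,P=P,K=K,R=R,t=t); print(n,t,R[:,2])
    for q in ['lamp_knob','lamp_head','pusher_tab','pusher','fill_clip','tray']:
        for r in ctrl.find_in(q,n)[:2]: print(q,np.round(r['rect']),round(r['confidence'],2))
print(ctrl.get_obs()['time_s'])
E
```

```text
pics
{'time_s': np.float64(0.0), 'q': array([ 0.955,  0.182,  1.608, -0.   ,  1.354, -0.206]), 'dq': array([-0.001, -0.001,  0.002, -0.   ,  0.001, -0.001]), 'joint_efforts': array([-2.0000e-03, -4.4488e+01, -3.5133e+01, -1.0000e-03,  9.0000e-03,
        0.0000e+00]), 'eef_pos': array([0.229, 0.527, 0.23 ]), 'eef_rot': array([ 0.692,  0.143,  0.693, -0.144]), 'wrist_force': array([ 0.587, -1.256, -0.124]), 'torque': array([-0.011, -0.013,  0.023]), 'opening': np.float64(1.001)} 0.0187
[[-0.001  0.398  0.917]
 [-0.001  0.917 -0.398]
 [-1.    -0.002 -0.   ]]
scene [1.0110062  0.60403296 0.70231862] [-0.50319151 -0.65893731 -0.55910636]
lamp_knob [103. 120. 270. 184.] 0.73
lamp_head [108. 118. 272. 187.] 0.61
lamp_head [353. 255. 379. 290.] 0.44
pusher_tab [203. 210. 219. 234.] 0.84
fill_clip [164. 170. 186. 206.] 0.47
tray [199. 186. 304. 249.] 0.59
tray [168. 172. 188. 204.] 0.52
side [ 0.34052205 -0.83432161  1.25807369] [ 0.15038439  0.61007139 -0.77794437]
lamp_knob [222. 181. 371. 222.] 0.58
lamp_head [222. 181. 375. 224.] 0.97
lamp_head [274. 226. 295. 249.] 0.44
pusher_tab [276. 227. 289. 253.] 0.6
pusher [273. 227. 295. 249.] 0.69
pusher [183. 225. 296. 269.] 0.69
fill_clip [182. 304. 222. 326.] 0.63
tray [186. 225. 296. 268.] 0.89
wrist [0.16262577 0.55688111 0.37376755] [ 0.2631198  -0.11434451 -0.9579631 ]
1.05
```

View pics/scene0.png

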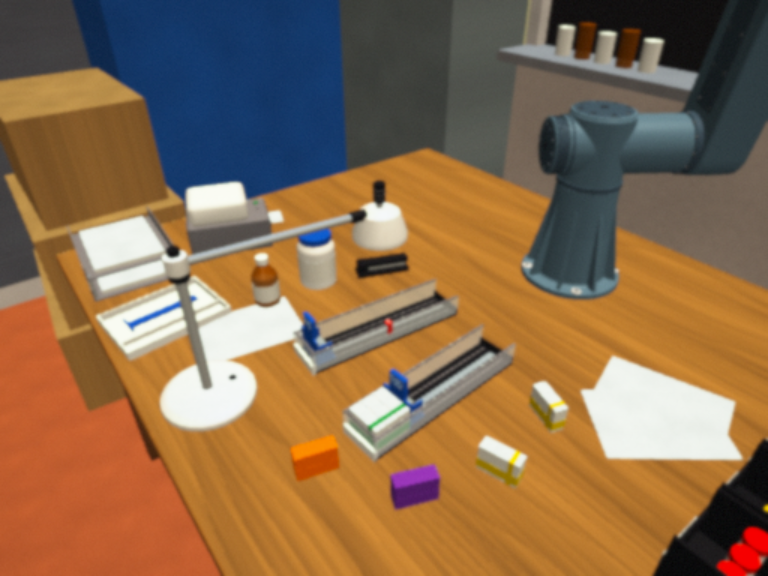

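View pics/side0.png

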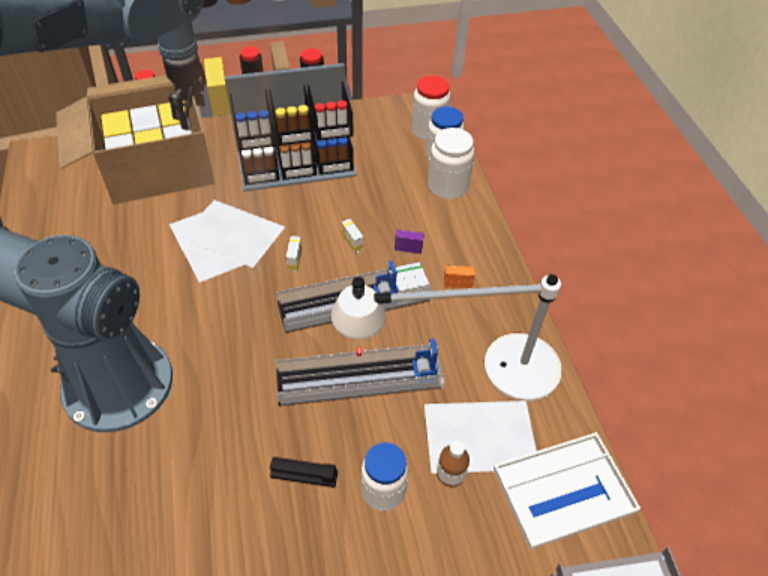

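View pics/wrist0.png

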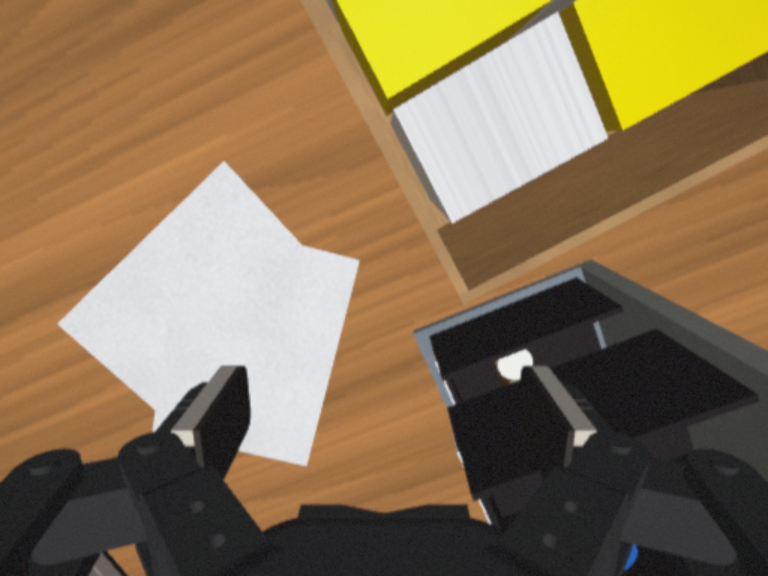

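Side view (768-px scale): the empty tray is the lower one, with the red clip at about (358,351) and its blue pusher at (427,360). The other tray holds the green pack and has its pusher at (385,285). The lamp knob is at (358,286) and the post hub at (549,288).

Run:
```python
from h import *
for n in ['scene','side']:
    z=np.load(n+'0.npz'); im,P=z['im'],z['P']; hsv=cv2.cvtColor(im,cv2.COLOR_BGR2HSV)
    H,S,V=hsv[...,0],hsv[...,1],hsv[...,2]
    zz=P[...,2]; ws=(P[...,0]>.2)&(P[...,0]<1.0)&(abs(P[...,1])<.6)
    def comps(name,m,mn=4):
        k,l,s,c=cv2.connectedComponentsWithStats(m.astype(np.uint8))
        for i in range(1,k):
            if s[i,4]>=mn:
                p=P[l==i]; print(n,name,s[i],'med',np.round(np.median(p,0),3),'lo',np.round(np.percentile(p,5,0),3),'hi',np.round(np.percentile(p,95,0),3))
    comps('red',ws&((H<6)|(H>174))&(S>150)&(V>80)&(zz<.08)&(zz>.02),3)
    comps('blue',ws&(H>100)&(H<125)&(S>130)&(zz<.15)&(zz>.01),8)
    comps('knob',ws&(V<70)&(zz>.285)&(zz<.34),5)
    comps('high',ws&(zz>.2)&(zz<.4),20)
    comps('dark',ws&(V<60)&(zz<.06),80)
    comps('mid',ws&(zz>.018)&(zz<.15),25)
```

```text
scene red [256 213   5   9  25] med [ 0.5   -0.054  0.051] lo [ 0.495 -0.063  0.035] hi [ 0.504 -0.052  0.056]
scene blue [200 153  20  11 158] med [ 0.495 -0.321  0.125] lo [ 0.465 -0.342  0.116] hi [ 0.52  -0.304  0.127]
scene blue [202 209  19  24 151] med [ 0.645 -0.097  0.067] lo [ 0.62  -0.128  0.043] hi [ 0.648 -0.081  0.103]
scene blue [257 247  24  26 164] med [0.611 0.121 0.075] lo [0.589 0.096 0.044] hi [0.614 0.135 0.104]
scene knob [249 121   7  15  80] med [ 0.496 -0.087  0.316] lo [ 0.488 -0.094  0.297] hi [ 0.501 -0.084  0.329]
scene knob [111 164   8   7  42] med [ 0.838 -0.131  0.302] lo [ 0.833 -0.141  0.295] hi [ 0.845 -0.128  0.304]
scene high [ 108  120  163   86 2267] med [ 0.566 -0.103  0.275] lo [ 0.478 -0.133  0.226] hi [ 0.847 -0.051  0.303]
scene high [481 322  31  22  76] med [0.505 0.556 0.201] lo [0.503 0.534 0.2  ] hi [0.508 0.574 0.202]
scene high [486 330  26  19  63] med [0.515 0.561 0.201] lo [0.512 0.545 0.2  ] hi [0.517 0.578 0.202]
scene high [448 357  37  27  94] med [0.603 0.555 0.201] lo [0.601 0.534 0.2  ] hi [0.605 0.578 0.202]
scene dark [
[... 5701 characters left out ...]
5  -0.379  0.032] hi [ 0.518 -0.314  0.128]
side mid [291 294  22  29 477] med [ 0.613 -0.347  0.077] lo [ 0.593 -0.362  0.027] hi [ 0.638 -0.325  0.116]
side mid [333 300  26  10  39] med [ 0.75  -0.34   0.021] lo [ 0.716 -0.345  0.018] hi [ 0.789 -0.335  0.025]
side mid [180 304  44  18 442] med [ 0.349 -0.281  0.036] lo [ 0.295 -0.307  0.027] hi [ 0.398 -0.256  0.041]
side mid [406 319  21  26  58] med [ 0.928 -0.478  0.021] lo [ 0.881 -0.484  0.019] hi [ 0.934 -0.428  0.024]
side mid [352 345  53  19  89] med [ 0.786 -0.492  0.02 ] lo [ 0.719 -0.499  0.018] hi [ 0.858 -0.485  0.024]
side mid [370 364  81  20 871] med [ 0.847 -0.576  0.065] lo [ 0.745 -0.596  0.055] hi [ 0.92 -0.56  0.08]
```

Run:
```python
import cv2
a=cv2.imread('pics/side0.png');cv2.imwrite('pics/side0c.png',cv2.resize(a[250:420,250:580],(792,408),interpolation=2))
```

```text
(no output)
```

View pics/side0c.png

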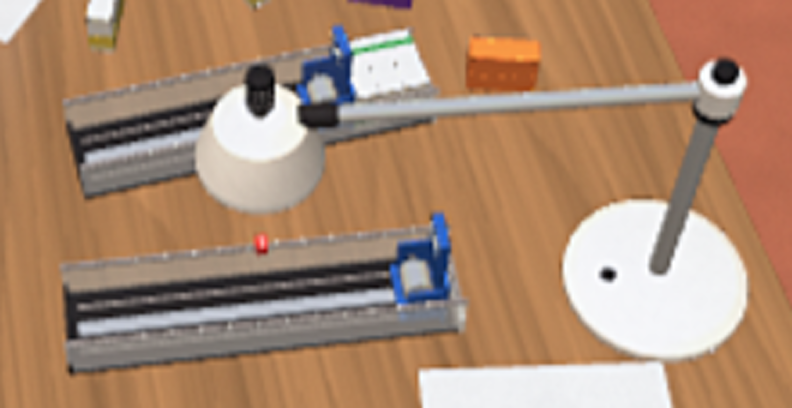

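Run:
```python
from h import *
for n in ['scene','side']:
    z=np.load(n+'0.npz'); P=z['P']
    m=(P[...,0]>.28)&(P[...,0]<.7)&(P[...,1]>-.17)&(P[...,1]<0.01)
    for lo,hi in [(.03,.053),(.003,.056),(.018,.053)]:
        q=P[m&(P[...,2]>lo)&(P[...,2]<hi)][:,:2].astype(np.float32)
        r=cv2.minAreaRect(q); print(n,lo,hi,len(q),np.round(r[0],3),np.round(r[1],3),r[2])
    # blue tab
    hsv=cv2.cvtColor(z['im'],cv2.COLOR_BGR2HSV)
    b=m&(hsv[...,0]>100)&(hsv[...,0]<125)&(hsv[...,1]>130)&(P[...,2]>.066)&(P[...,2]<.108)
    q=P[b]; print('tab',len(q),np.round(np.percentile(q,[5,25,50,75,95],axis=0),3).tolist())
    t=q[q[:,2]>.1]; print('top',len(t),t.mean(0).round(3), t.std(0).round(3))
    rr=m&((hsv[...,0]<8)|(hsv[...,0]>172))&(hsv[...,1]>110)&(P[...,2]>.02); q=P[rr]; print('red',len(q),np.round(np.percentile(q,[5,50,95],axis=0),3).tolist())
    k=(P[...,2]>.327)&(P[...,2]<.34)&(P[...,0]>.44)&(P[...,0]<.54)&(P[...,1]<0)&(P[...,1]>-.2); print('knobtop',P[k].mean(0).round(4),k.sum())
    k=(P[...,2]>.299)&(P[...,2]<.31)&(P[...,0]>.8)&(P[...,0]<.88)&(P[...,1]<0)&(P[...,1]>-.2); print('post top',P[k].mean(0).round(4),k.sum())
    k=(P[...,2]>.227)&(P[...,2]<.235)&(P[...,0]>.42)&(P[...,0]<.58)&(P[...,1]<0)&(P[...,1]>-.2); print('head rim',np.round(np.percentile(P[k],[3,97],axis=0),3).tolist())
    # wall lines: y of points per side, z 35..50
    w=P[m&(P[...,2]>.035)&(P[...,2]<.051)&(P[...,0]>.34)&(P[...,0]<.6)][:,:2]
    for s in (1,-1):
        ww=w[(s*(w[:,1]+.098)>.025)]
        if len(ww)>20:
            c=np.polyfit(ww[:,0],ww[:,1],1); 
            for _ in range(4):
                e=abs(np.polyval(c,ww[:,0])-ww[:,1]); c=np.polyfit(ww[e<.005][:,0],ww[e<.005][:,1],1)
            print('wall',s,len(ww),c, np.polyval(c,.49))
```

```text
scene 0.03 0.053 1271 [ 0.492 -0.095] [0.088 0.341] 85.65443420410156
scene 0.003 0.056 3114 [ 0.487 -0.068] [0.164 0.415] 84.52320098876953
scene 0.018 0.053 1889 [ 0.492 -0.095] [0.089 0.342] 85.55589294433594
tab 76 [[0.639, -0.119, 0.069], [0.642, -0.11, 0.076], [0.645, -0.096, 0.087], [0.646, -0.093, 0.102], [0.647, -0.091, 0.104]]
top 24 [ 0.643 -0.105  0.103] [0.003 0.009 0.001]
red 38 [[0.493, -0.064, 0.034], [0.499, -0.054, 0.048], [0.504, -0.052, 0.055]]
knobtop [ 0.4912 -0.0942  0.3284] 25
post top [ 0.8382 -0.1351  0.302 ] 43
head rim [[0.47, -0.104, 0.227], [0.54, -0.046, 0.235]]
wall 1 354 [-0.08270689 -0.01729783] -0.05782420894363766
wall -1 299 [-0.08105036 -0.0956149 ] -0.13532958318641664
side 0.03 0.053 1060 [ 0.492 -0.096] [0.088 0.341] 85.29866027832031
side 0.003 0.056 3620 [ 0.49  -0.081] [0.419 0.178] 0.11207479238510132
side 0.018 0.053 1515 [ 0.492 -0.096] [0.088 0.341] 85.29866027832031
tab 49 [[0.635, -0.128, 0.069], [0.637, -0.126, 0.083], [0.639, -0.119, 0.1], [0.641, -0.107, 0.103], [0.644, -0.098, 0.106]]
top 24 [ 0.64  -0.11   0.104] [0.003 0.01  0.002]
red 16 [[0.493, -0.065, 0.041], [0.496, -0.061, 0.051], [0.502, -0.053, 0.057]]
knobtop [ 0.4902 -0.0949  0.3286] 32
post top [ 0.8363 -0.1391  0.3023] 34
head rim [[0.442, -0.143, 0.228], [0.532, -0.098, 0.235]]
wall 1 246 [-0.08294387 -0.01778191] -0.0584244091490957
wall -1 267 [-0.08285966 -0.09515333] -0.135754562942375
```

```bash
python3 -m creep '0.55 -6 0 0 0 0 0;0.55 -6 0 0 0 0 0;0.55 -4 -3 3 0 0 0;0.55 0 -4 4.2 0 0 0;0.55 0 -4 4.2 0 0 0;0.55 0 -4 4.2 0 0 0;0.55 0 -4 4.2 0 0 0;0.55 0 -4 4.2 0 0 0;0.55 0 -4 4.2 0 0 0;0.55 0 -4 4.2 0 0 0'
cat > s.py <<'E'
from h import *
import sys
o=ctrl.get_obs();Q=Rt(o['eef_rot']);p=np.array(o['eef_pos'])
print(round(float(o['time_s']),2),p.round(4),'jaw yaw',np.degrees(np.arctan2(Q[1,1],Q[0,1])).round(1),'x',Q[:,0].round(3),'op',round(float(o['opening']),2),'F',np.round(o['wrist_force'],1))
for a in sys.argv[1:]:
    t=np.array([float(v) for v in a.split(',')]); print(a,'tool cm',(Q.T@(t-p)*100).round(2))
E
python3 s.py .4907,-.0945,.42
```

```text
time_s: 2.3
eef_pos: [0.4067, 0.105, 0.3984]
eef_rot: [0.695, 0.141, 0.69, -0.141]
wrist_force: [1.0, 0.2, 0.5]
opening: 0.549
2.3 [0.4067 0.105  0.3984] jaw yaw 67.0 x [ 0.007 -0.001 -1.   ] op 0.55 F [1.  0.2 0.5]
.4907,-.0945,.42 tool cm [ -2.09 -15.08  15.54]
```

```bash
python3 -m creep '0.55 -1 -4 4.2 0 0 0;0.55 -1 -4 4.2 0 0 0;0.55 0 -4 4.2 0 0 0;0.55 0 -2.5 2.5 0 0 0;0.55 0 0 0 -0.16 0 0;0.55 0 0 0 -0.16 0 0;0.55 0 0 0 -0.08 0 0;0.55 0 0 0 0 0 0'; python3 s.py .4907,-.0945,.297
```

```text
time_s: 3.3
eef_pos: [0.4909, -0.1001, 0.4194]
eef_rot: [0.71, -0.001, 0.704, 0.0]
wrist_force: [-0.3, 0.1, -0.4]
opening: 0.55
3.3 [ 0.4909 -0.1001  0.4194] jaw yaw 90.1 x [ 0.008 -0.001 -1.   ] op 0.55 F [-0.3  0.1 -0.4]
.4907,-.0945,.297 tool cm [12.24  0.57 -0.12]
```

```bash
python3 -m creep '0.55 4 0.6 -0.1 0 0 0;0.55 4 0 0 0 0 0;0.55 0 0 0 0 0 0'
python3 - <<'E'
from h import *
im,*_=grab('wrist');cv2.imwrite('pics/w1.png',cv2.resize(im,(640,480)))
E
python3 s.py .4907,-.0945,.297
```

```text
time_s: 3.68
eef_pos: [0.4909, -0.094, 0.3388]
eef_rot: [0.711, 0.001, 0.703, -0.002]
wrist_force: [-0.8, -0.1, 0.2]
opening: 0.548
3.73 [ 0.4919 -0.0945  0.3411] jaw yaw 89.8 x [ 0.014 -0.003 -1.   ] op 0.55 F [ 0.2 -0.1  0.3]
.4907,-.0945,.297 tool cm [ 4.41  0.01 -0.18]
```

View pics/w1.png

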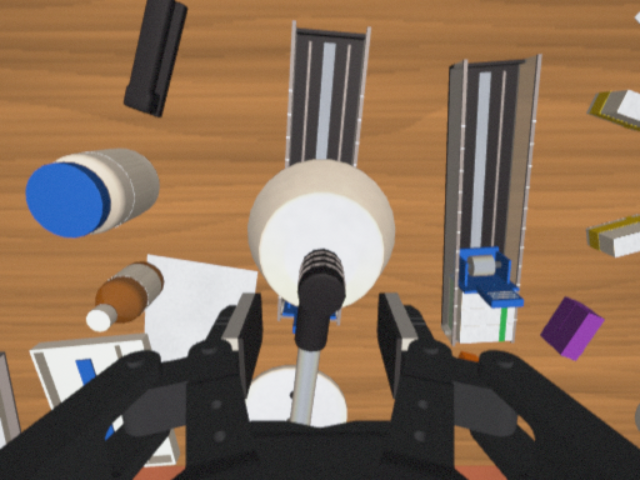

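The knob at (322,270) sits centred between the fingers (245 and 395). I'll lower the open fingers around it as a cage, then swing it towards -y along the arc.

```bash
python3 -m creep '0.55 4.4 0 -0.1 0 0 0;0.55 0 0 0 0 0 0'; python3 s.py .4907,-.0945,.297;  python3 -m creep '0.55 0 -2 0 0 0 0;0.55 0 -3 0 0 0 0;0.55 0 -3 0.1 -0.08 0 0'; python3 s.py .491,-.180,.297
```

```text
time_s: 3.98
eef_pos: [0.4936, -0.0955, 0.3013]
eef_rot: [0.714, -0.0, 0.7, -0.004]
wrist_force: [-0.2, 0.4, 0.6]
opening: 0.551
3.98 [ 0.4936 -0.0955  0.3013] jaw yaw 89.7 x [ 0.02  -0.006 -1.   ] op 0.55 F [-0.2  0.4  0.6]
.4907,-.0945,.297 tool cm [ 0.43  0.1  -0.3 ]
time_s: 4.35
eef_pos: [0.4973, -0.179, 0.311]
eef_rot: [0.717, -0.033, 0.696, 0.024]
wrist_force: [0.8, 2.2, -1.1]
opening: 0.554
4.35 [ 0.4973 -0.179   0.311 ] jaw yaw 94.6 x [ 0.03  -0.011 -0.999] op 0.55 F [ 0.8  2.2 -1.1]
.491,-.180,.297 tool cm [ 1.38 -0.03 -0.68]
```

```bash
python3 -m creep '0.55 1.3 -0.5 -0.5 0 0.03 0;0.55 0.3 -3 0 -0.08 0 0;0.55 0.2 -3 0.1 -0.08 0 0'; python3 s.py .508,-.256,.299 .529,-.301,.299
```

```text
time_s: 4.72
eef_pos: [0.5024, -0.2477, 0.2982]
eef_rot: [0.703, -0.09, 0.702, 0.078]
wrist_force: [0.2, 1.9, 0.9]
opening: 0.549
4.72 [ 0.5024 -0.2477  0.2982] jaw yaw 103.7 x [ 0.003 -0.016 -1.   ] op 0.55 F [0.2 1.9 0.9]
.508,-.256,.299 tool cm [-0.07 -0.94  0.35]
.529,-.301,.299 tool cm [ 0.01 -5.81  1.33]
```

```bash
python3 -m creep '0.55 0.1 -3 0.6 -0.08 0 0;0.55 0.1 -3 0.5 -0.08 0 0;0.55 0 -2 0.3 0 0 0;0.55 0 0 0 0 0 0'; python3 s.py .54,-.322,.299;python3 - <<'E'
from h import *
im,*_=grab('side');cv2.imwrite('pics/s2.png',cv2.resize(im,(768,576)))
E
```

```text
time_s: 5.22
eef_pos: [0.5405, -0.3235, 0.2987]
eef_rot: [0.692, -0.145, 0.695, 0.134]
wrist_force: [0.4, -0.6, 0.4]
opening: 0.554
5.22 [ 0.5405 -0.3235  0.2987] jaw yaw 112.7 x [-0.    -0.016 -1.   ] op 0.55 F [ 0.4 -0.6  0.4]
.54,-.322,.299 tool cm [-0.03  0.15  0.01]
```

View pics/s2.png

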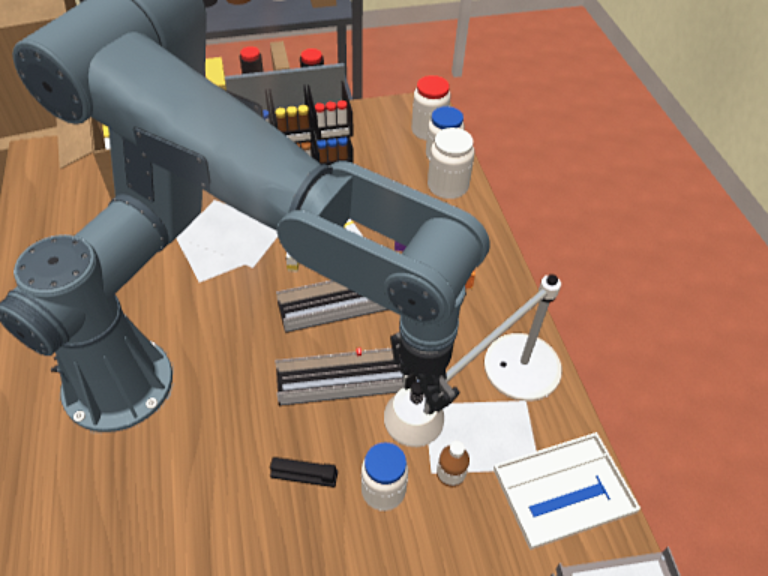

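The lamp head is now at (415,410) in the side view, well to the right of the tray. I'll rise off the knob and turn the jaws along the tray.

```bash
python3 -m creep '0.55 -5 0 0 0 0 0;0.7 -5 0 0 0.1 0 0;0.7 -2 0 0 0.186 0 0;0.7 0 0 0 0.186 0 0;0.7 0 0 0 0.186 0 0;0.7 0 0 0 0.186 0 0;0.7 0 0 0 0.186 0 0;0.7 0 0 0 0.186 0 0;0.7 0 0 0 0.186 0 0;0.7 0 0 0 0.186 0 0'; python3 s.py .6415,-.109,.4
```

```text
time_s: 6.52
eef_pos: [0.5372, -0.3092, 0.4278]
eef_rot: [0.585, 0.397, 0.579, -0.407]
wrist_force: [-0.1, -0.4, -0.5]
opening: 0.699
6.53 [ 0.5372 -0.3092  0.4278] jaw yaw 20.7 x [-0.001 -0.017 -1.   ] op 0.7 F [-0.1 -0.4 -0.5]
.6415,-.109,.4 tool cm [  2.43  16.85 -15.08]
```

```bash
python3 -m creep '0.7 0 0 0 0.186 0 0;0.7 0 0 0 0.186 0 0;0.7 0 0 0 0.075 0.017 0;0.7 0 0 0 0 0 0'; python3 s.py .6415,-.109,.4
```

```text
time_s: 7.02
eef_pos: [0.536, -0.3044, 0.43]
eef_rot: [-0.477, -0.522, -0.477, 0.522]
wrist_force: [0.0, 0.6, 0.3]
opening: 0.702
7.03 [ 0.536  -0.3044  0.43  ] jaw yaw -5.2 x [-0. -0. -1.] op 0.7 F [0.  0.6 0.3]
.6415,-.109,.4 tool cm [  2.99   8.72 -20.42]
```

```bash
python3 -m creep '0.7 0.5 2.2 -5.2 0 0 0;0.7 0.5 2.2 -5.2 0 0 0;0.7 1 2.2 -5 0 0 0;0.7 1 2.1 -5 0 0 0;0.7 0 0 0 0 0 0;0.7 5 0 0 0 0 0;0.7 5 0 0 0 0 0;0.7 3 0 0 0 0 0;0.7 0 0 0 0 0 0'; python3 s.py .6415,-.109,.075
python3 - <<'E'
from h import *
im,d,P,K,R,t=grab('wrist');cv2.imwrite('pics/w3.png',cv2.resize(im,(768,576))); np.savez('w3.npz',im=im,P=P)
im,*_=grab('side');cv2.imwrite('pics/s3.png',cv2.resize(im,(768,576)))
hsv=0
E
```

```text
time_s: 8.15
eef_pos: [0.6412, -0.1031, 0.2701]
eef_rot: [-0.483, -0.519, -0.477, 0.52]
wrist_force: [0.2, 0.8, -0.4]
opening: 0.697
8.15 [ 0.6412 -0.1031  0.2701] jaw yaw -4.5 x [ 0.004 -0.007 -1.   ] op 0.7 F [ 0.2  0.8 -0.4]
.6415,-.109,.075 tool cm [19.51 -0.02  0.45]
```

View pics/w3.png

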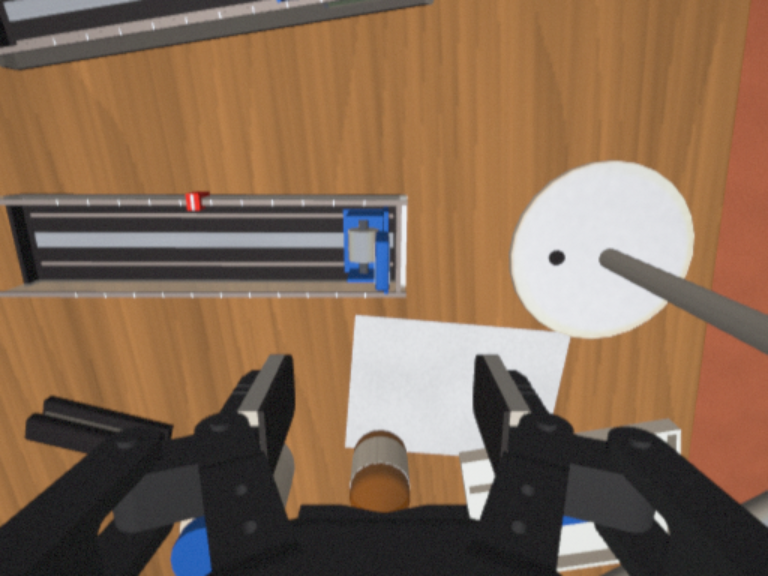

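View pics/s3.png

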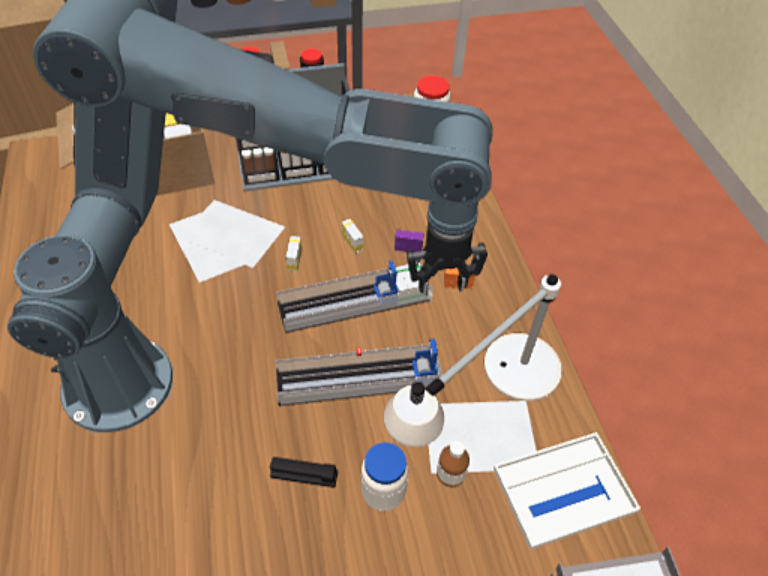

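The wrist view shows the empty tray, the clip at (195,201) with its white line, and the blue tab at (382,262). The lamp is off to one side.

Run:
```python
from h import *
z=np.load('w3.npz');im,P=z['im'],z['P'];hsv=cv2.cvtColor(im,cv2.COLOR_BGR2HSV)
c,s=np.cos(-.0825),np.sin(-.0825);C=np.array([.492,-.0965,0]);A=np.array([[c,s,0],[-s,c,0],[0,0,1]])
T=(P-C)@A.T
reg=(abs(T[...,0])<.2)&(abs(T[...,1])<.06)
H,S=hsv[...,0],hsv[...,1]
r=reg&((H<8)|(H>172))&(S>110)&(T[...,2]>.02);q=T[r];print('red',len(q),np.round([q.min(0),np.median(q,0),q.max(0)],4).tolist())
w=r&0 
b=reg&(H>100)&(H<125)&(S>120)&(T[...,2]>.098)&(T[...,2]<.11);q=T[b];print('tabtop',len(q),np.round([np.percentile(q,5,0),np.median(q,0),np.percentile(q,95,0)],4).tolist())
m=reg&(T[...,2]>.044)&(T[...,2]<.054);q=P[m][:,:2].astype(np.float32);print(cv2.minAreaRect(q))
v,u=np.where(r);print(u.min(),u.max(),v.min(),v.max())
x0=u.min()-25;cv2.imwrite('pics/clip.png',cv2.resize(im[110:210,100:290],(760,400),interpolation=2))
im,d,P,*_=grab('side');k=(P[...,2]>.326)&(P[...,2]<.335)&(P[...,0]>.45)&(P[...,0]<.65)&(P[...,1]<-.22)&(P[...,1]>-.4);print('knob',k.sum(),P[k].mean(0),((P[k].mean(0)-C)@A.T).round(3))
```

```text
red 114 [[-0.0114, 0.0343, 0.0305], [0.0057, 0.0422, 0.0532], [0.0085, 0.0467, 0.0556]]
tabtop 286 [[0.1449, -0.0137, 0.1014], [0.1491, 0.0028, 0.1027], [0.1533, 0.0183, 0.1038]]
((0.4927000403404236, -0.09269267320632935), (0.08572647720575333, 0.33772701025009155), 85.39735412597656)
123 139 128 139
knob 52 [ 0.53749632 -0.31922536  0.32844178] [ 0.064 -0.218  0.328]
```

View pics/clip.png

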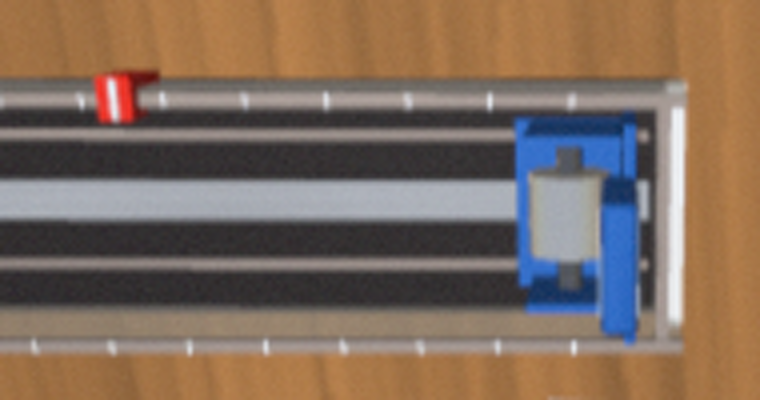

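Run:
```python
from h import *
c,s=np.cos(-.0825),np.sin(-.0825);C=np.array([.492,-.0965,0]);A=np.array([[c,s,0],[-s,c,0],[0,0,1]])
for n in ['w3','scene0','side0']:
    z=np.load(n+'.npz');im,P=z['im'],z['P'];hsv=cv2.cvtColor(im,cv2.COLOR_BGR2HSV);T=(P-C)@A.T
    H,S=hsv[...,0],hsv[...,1]
    reg=(abs(T[...,0])<.05)&(abs(T[...,1]-.04)<.02)
    r=reg&((H<8)|(H>172))&(S>80)&(T[...,2]>.047)&(T[...,2]<.06);q=T[r];print(n,len(q),np.percentile(q[:,0],[2,10,50,90,98]).round(4),((np.percentile(q[:,0],2)+np.percentile(q[:,0],98))/2).round(4))
T=(np.load('w3.npz')['P']-C)@A.T;print(T[133:138,126:132,0].round(4))
```

```text
w3 103 [-0.0013 -0.0007  0.0049  0.008   0.0083] 0.0035
scene0 23 [-0.0062 -0.0023  0.0042  0.0092  0.0101] 0.0019
side0 14 [-0.0029 -0.0027  0.0008  0.0064  0.007 ] 0.0021
[[0.0002 0.0027 0.0034 0.0043 0.0054 0.0067]
 [0.0007 0.0016 0.0031 0.0038 0.0049 0.0059]
 [0.0002 0.0018 0.0029 0.0038 0.0056 0.0062]
 [0.0007 0.001  0.0024 0.0029 0.0052 0.0057]
 [0.0003 0.0018 0.0028 0.0043 0.0055 0.0056]]
```

```bash
python3 -m creep '0.7 5 0 0.5 0 0 0;0.7 5 0 0 0 0 0;0.6 5 0 0 0 0 0;0.6 0 0 0 0 0 0'; python3 s.py .6415,-.109,.07
```

```text
time_s: 8.8
eef_pos: [0.6529, -0.1139, 0.1341]
eef_rot: [0.492, 0.523, 0.468, -0.515]
wrist_force: [-0.1, -0.1, 1.1]
opening: 0.603
8.8 [ 0.6529 -0.1139  0.1341] jaw yaw -4.5 x [ 0.031 -0.017 -0.999] op 0.6 F [-0.1 -0.1  1.1]
.6415,-.109,.07 tool cm [ 6.36 -1.38 -0.5 ]
```

```bash
python3 -m creep '0.6 0.5 -1.4 -0.5 0 0.015 -0.033;0.6 0 0 0 0 0 0'; python3 s.py .6415,-.109,.07
```

```text
time_s: 9.05
eef_pos: [0.642, -0.1088, 0.1348]
eef_rot: [0.481, 0.52, 0.478, -0.518]
wrist_force: [0.7, 1.0, 0.2]
opening: 0.597
9.05 [ 0.642  -0.1088  0.1348] jaw yaw -4.5 x [ 0.005 -0.001 -1.   ] op 0.6 F [0.7 1.  0.2]
.6415,-.109,.07 tool cm [ 6.48 -0.08  0.02]
```

```bash
python3 -m creep '0.6 3.2 0 0 0 0 -0.005;0.6 3 0 0 0 0 -0.005;0.6 0 0 0 0 0 0'; python3 s.py .6415,-.109,.07
```

```text
time_s: 9.43
eef_pos: [0.6477, -0.1107, 0.0806]
eef_rot: [0.483, 0.52, 0.477, -0.518]
wrist_force: [0.0, -0.2, -0.1]
opening: 0.604
9.43 [ 0.6477 -0.1107  0.0806] jaw yaw -4.5 x [ 0.008 -0.005 -1.   ] op 0.6 F [ 0.  -0.2 -0.1]
.6415,-.109,.07 tool cm [ 1.06 -0.64 -0.12]
```

```bash
python3 -m creep '0.6 1 -0.7 0 0 0 -0.008;0.6 0 0 0 0 0 0'; python3 s.py .6415,-.109,.07
python3 - <<'E'
from h import *
im,d,P,K,R,t=grab('wrist');cv2.imwrite('pics/w4.png',cv2.resize(im,(768,576)))
E
```

```text
time_s: 9.68
eef_pos: [0.6425, -0.1108, 0.0741]
eef_rot: [-0.483, -0.519, -0.477, 0.52]
wrist_force: [-0.8, 1.0, -1.1]
opening: 0.599
9.68 [ 0.6425 -0.1108  0.0741] jaw yaw -4.5 x [ 0.005 -0.006 -1.   ] op 0.6 F [-0.8  1.  -1.1]
.6415,-.109,.07 tool cm [ 0.41 -0.12 -0.18]
```

View pics/w4.png

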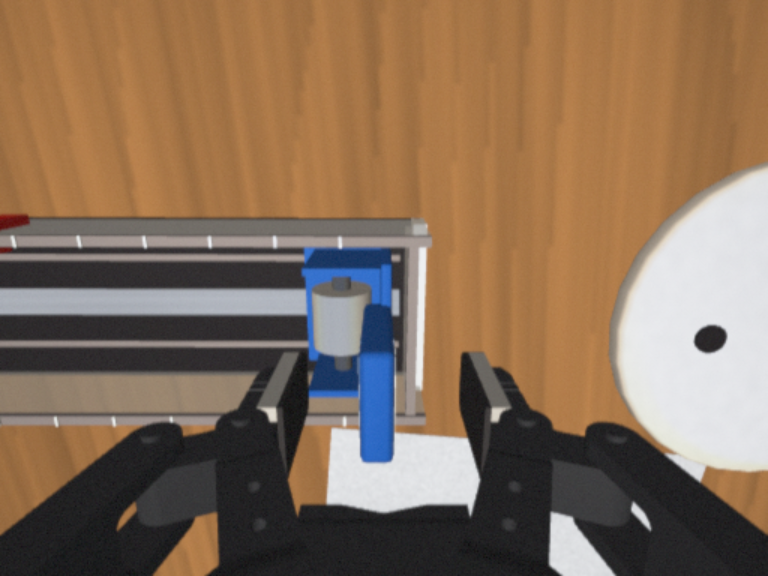

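The tab at (376,380) lies between the pads at about 285 and 480, so I'll close on it.

```bash
python3 -m creep '0 0.2 -0.1 0 0 0 0;0 0 0 0 0 0 0;0 0 0 0 0 0 0;0 0 0 0 0 0 0;0 0 0 0 0 0 0'; python3 s.py .6415,-.109,.07 .4905,-.0964,.072
```

```text
time_s: 10.35
eef_pos: [0.6404, -0.1112, 0.0748]
eef_rot: [-0.482, -0.518, -0.478, 0.52]
wrist_force: [0.6, 0.6, -0.6]
opening: 0.107
10.35 [ 0.6404 -0.1112  0.0748] jaw yaw -4.5 x [ 0.002 -0.007 -1.   ] op 0.11 F [ 0.6  0.6 -0.6]
.6415,-.109,.07 tool cm [ 0.48  0.09 -0.23]
.4905,-.0964,.072 tool cm [  0.23 -15.06  -0.3 ]
```

```bash
python3 -m creep '0 0 -1.5 0 0 0 0;0 0 -2.5 0 0 0 0;0 0 -2.5 0 0 0 0;0 0 0 0 0 0 0'; python3 s.py .4894,-.0987,.0748
```

```text
time_s: 10.85
eef_pos: [0.5797, -0.1062, 0.0748]
eef_rot: [0.485, 0.521, 0.474, -0.518]
wrist_force: [5.0, 0.1, -6.7]
opening: 0.107
10.85 [ 0.5797 -0.1062  0.0748] jaw yaw -4.5 x [ 0.015 -0.008 -1.   ] op 0.11 F [ 5.   0.1 -6.7]
.4894,-.0987,.0748 tool cm [-0.14 -9.06 -0.03]
```

```bash
python3 -m creep '0 -0.1 -2.5 0 0 0 -0.01;0 0 -2.5 0 0 0 -0.01;0 0 -2 0 0 0 -0.005;0 0 -0.8 0 0 0 0;0 0 0 0 0 0 0'; python3 s.py .4894,-.0987,.0748;  python3 - <<'E'
from h import *
for n in ['wrist','side']:
    im,d,P,K,R,t=grab(n);cv2.imwrite(f'pics/{n}5.png',cv2.resize(im,(768,576)));np.savez(n+'5.npz',im=im,P=P)
E
```

```text
time_s: 11.48
eef_pos: [0.5089, -0.1004, 0.0748]
eef_rot: [-0.482, -0.519, -0.476, 0.52]
wrist_force: [6.2, -0.5, -8.4]
opening: 0.106
11.47 [ 0.5089 -0.1004  0.0748] jaw yaw -4.6 x [ 0.005 -0.007 -1.   ] op 0.11 F [ 6.2 -0.5 -8.4]
.4894,-.0987,.0748 tool cm [-0.01 -1.96 -0.01]
```

View pics/wrist5.png

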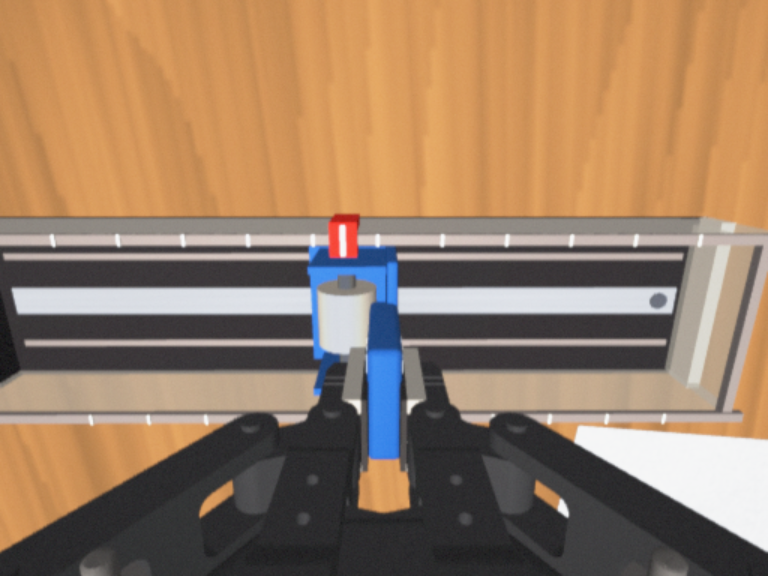

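View pics/side5.png

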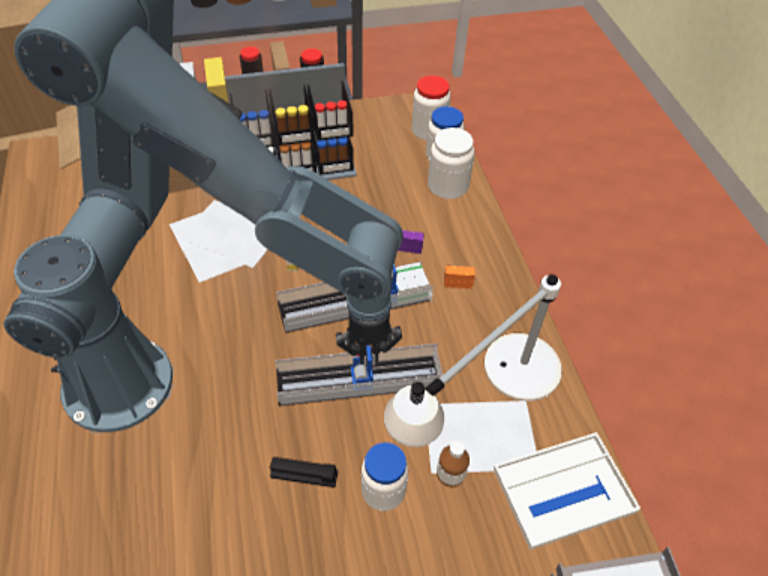

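```bash
cat > m.py <<'E'
from h import *
import sys
c,s=np.cos(-.0825),np.sin(-.0825);C=np.array([.492,-.0965,0]);A=np.array([[c,s,0],[-s,c,0],[0,0,1]])
z=np.load(sys.argv[1]);im,P=z['im'],z['P'];hsv=cv2.cvtColor(im,cv2.COLOR_BGR2HSV);T=(P-C)@A.T
H,S=hsv[...,0],hsv[...,1];reg=(abs(T[...,0])<.06)&(abs(T[...,1])<.06)
def pr(n,m):
    q=T[m]; print(n,m.sum(),'x',np.percentile(q[:,0],[2,50,98]).round(4),'y',np.percentile(q[:,1],[2,98]).round(3)) if m.sum() else print(n,0)
b=reg&(H>100)&(H<125)&(S>110)
pr('cliptop',reg&((H<8)|(H>172))&(S>80)&(T[...,2]>.049)&(T[...,2]<.06)&(T[...,1]>.03))
pr('tabtop',b&(T[...,2]>.1)&(T[...,2]<.108))
pr('paddletop',b&(T[...,2]>.058)&(T[...,2]<.066)&(abs(T[...,1])>.02))
E
python3 m.py wrist5.npz; python3 m.py side5.npz
```

```text
cliptop 349 x [-0.0021  0.0035  0.0076] y [0.034 0.047]
tabtop 1658 x [0.0129 0.0176 0.0219] y [-0.014  0.019]
paddletop 197 x [0.0189 0.0205 0.0222] y [0.02  0.034]
cliptop 1 x [0.0026 0.0026 0.0026] y [0.031 0.031]
tabtop 23 x [0.0144 0.0177 0.0284] y [-0.016  0.013]
paddletop 7 x [0.0192 0.0206 0.0225] y [-0.035 -0.021]
```

```bash
python3 -m creep '0 0 -1.2 0 0 0 0;0 0 -0.7 0 0 0 0;0 0 0 0 0 0 0;0 0 0 0 0 0 0'; python3 s.py .4894,-.0987,.0748;  python3 - <<'E'
from h import *
for n in ['wrist']:
    im,d,P,K,R,t=grab(n);cv2.imwrite(f'pics/{n}6.png',cv2.resize(im,(768,576)));np.savez(n+'6.npz',im=im,P=P)
E
python3 m.py wrist6.npz
```

```text
time_s: 12.08
eef_pos: [0.4963, -0.0994, 0.0748]
eef_rot: [0.484, 0.522, 0.474, -0.518]
wrist_force: [6.7, -0.3, -6.0]
opening: 0.106
12.07 [ 0.4963 -0.0994  0.0748] jaw yaw -4.7 x [ 0.013 -0.007 -1.   ] op 0.11 F [ 6.7 -0.3 -6. ]
.4894,-.0987,.0748 tool cm [-0.01 -0.69 -0.01]
cliptop 351 x [-0.0022  0.0027  0.0076] y [0.034 0.047]
tabtop 1667 x [0.0001 0.0047 0.0092] y [-0.015  0.019]
paddletop 194 x [0.0064 0.008  0.0096] y [0.02  0.034]
```

View pics/wrist6.png

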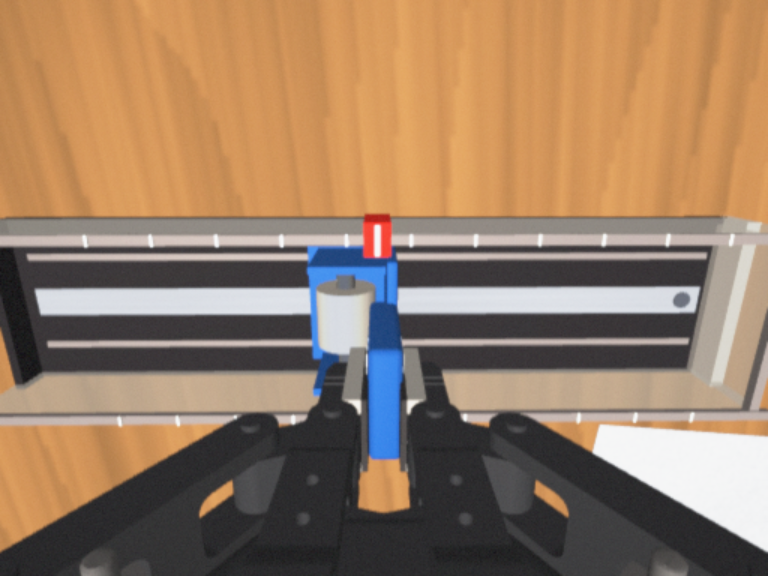

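```bash
python3 -m creep '0 0 -0.8 0 0 0 0;0 0 0 0 0 0 0;0 0 0 0 0 0 0'; python3 s.py .4894,-.0987,.0748
```

```text
time_s: 12.5
eef_pos: [0.4924, -0.0991, 0.0748]
eef_rot: [0.485, 0.523, 0.473, -0.517]
wrist_force: [5.8, 0.6, -6.5]
opening: 0.106
12.5 [ 0.4924 -0.0991  0.0748] jaw yaw -4.7 x [ 0.017 -0.007 -1.   ] op 0.11 F [ 5.8  0.6 -6.5]
.4894,-.0987,.0748 tool cm [-0.01 -0.3  -0.01]
```

```bash
python3 -m creep '0 0 -0.5 0 0 0 -0.01;0 0 -0.1 0 0 0 0;0 0 0 0 0 0 0'; python3 s.py .4894,-.0987,.0748;  python3 - <<'E'
from h import *
for n in ['wrist','side']:
    im,d,P,K,R,t=grab(n);cv2.imwrite(f'pics/{n}7.png',cv2.resize(im,(768,576)));np.savez(n+'7.npz',im=im,P=P)
E
python3 m.py wrist7.npz; python3 s.py .4894,-.0987,.0748
```

```text
time_s: 12.88
eef_pos: [0.4907, -0.0989, 0.0748]
eef_rot: [0.484, 0.521, 0.475, -0.518]
wrist_force: [6.5, 0.8, -7.5]
opening: 0.103
12.88 [ 0.4907 -0.0989  0.0748] jaw yaw -4.7 x [ 0.012 -0.006 -1.   ] op 0.1 F [ 6.5  0.8 -7.5]
.4894,-.0987,.0748 tool cm [-0.01 -0.13 -0.01]
cliptop 358 x [-0.0019  0.0025  0.0074] y [0.034 0.047]
tabtop 1669 x [-0.0055 -0.0009  0.0036] y [-0.015  0.019]
paddletop 195 x [0.0007 0.0023 0.0039] y [0.02  0.034]
12.97 [ 0.4908 -0.099   0.0748] jaw yaw -4.7 x [ 0.012 -0.006 -1.   ] op 0.1 F [ 6.3  0.7 -7.6]
.4894,-.0987,.0748 tool cm [-0.01 -0.15 -0.01]
```

View pics/wrist7.png

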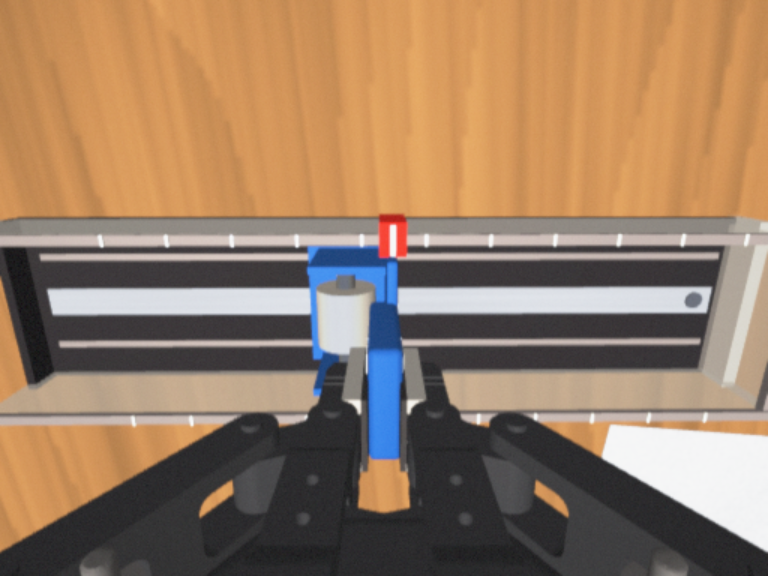

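View pics/side7.png

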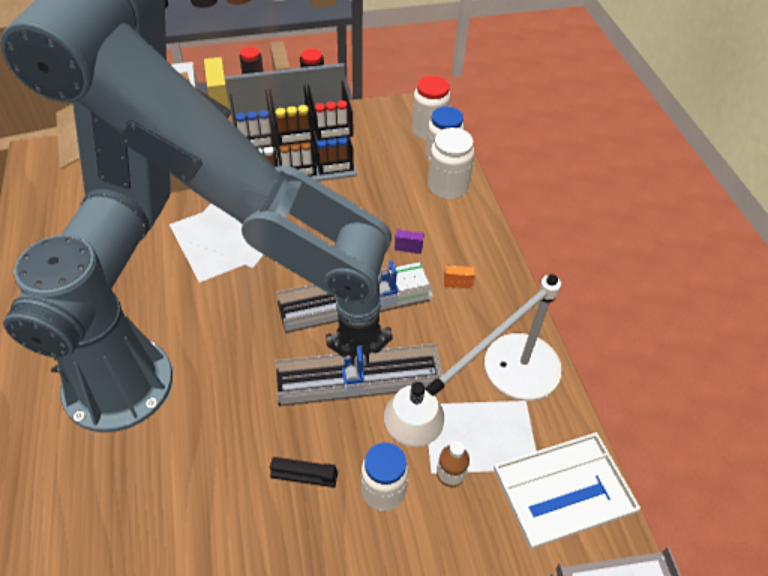

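The front face sits within about 1.5 mm of the clip line at (393,240), the spring load on the wrist is about 6.4 N, and the lamp is aside. Handing in.

```bash
python3 - <<'E'
from bench import ctrl
print(ctrl.hand_in())
E
python3 s.py
```

```text
the job is handed in; nothing more can be done
None
the job is handed in; nothing more can be done
```

I swung the lamp aside, drew the blue pusher back to the red clip, and handed the job in with the gripper still holding it there. The hand-in gives no verdict.

- **Lamp:** I caged the knob between the open fingers and swung it to the robot's right. The head's centre then measured about 218 mm from the tray's centre line (more than 90 mm needed). The last side picture shows it still there.
- **Pusher:** I pinched the tab and drew it back about 150 mm. In the last wrist picture the front face was about 1 to 1.5 mm forward of the clip's middle, within the 8 mm allowed. The TCP target agreed to about 1.5 mm.
- **Holding force:** The wrist force read about 6.4 N along the tray, which matches the 6 N spring at the clip. There was also a steady 6 to 8 N vertical load, perhaps from clamping slightly off level; it is far below the limits.
- **Loose items:** I saw nothing moved or knocked over in the side pictures, but I did not measure their positions. The arm hid the two yellow packs in the last picture.
- **Time:** The job took about 13 s of the 48 s allowed.

The wrist camera read about 3 mm off across the tray compared with the fixed cameras. I judged the alignment from clip and pusher in the same wrist picture, so this did not matter.

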